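# Put the scoop away in the bin with the ratchet lid

### The job

The lid of the white dry-goods bin is propped half open on its ratchet. Raise it by its bar to the top notch so that it stays wide open by itself, and drop the scoop into the bin. Then lift the lid on past the top so that the ratchet lets go, and lower it under control, without letting it fall, until it is fully shut; leave the other things on the bench where they are.

Things in the scene. Friction and masses are not known exactly. Their poses are not given: they have to be found in the camera images.
- bin: open-topped white plastic bin, fixed to the bench: 180 mm deep (x) by 230 mm wide (y) by 100 mm high, walls and floor 5 mm. Origin: centre of its underside. Its +x points to the hinge side (away from the robot at yaw 0), +y to its left, z up. The ratchet is outside its -y wall, reaching 150 mm from the centre plane.
- lid_hinge (a point): middle of the lid's hinge line, fixed on the bin 90 mm along its +x and 102 mm above the bench; the hinge runs along the bin's y. Top notch: raise the lid to between 1.31 and 1.41 and let it settle back to 1.25
- lid (a joint): lid angle, rad: 0 shut (level), growing as the near edge rises; 1.57 upright, hard stop 1.69. Aluminium, 6 mm thick, reaching 185 mm from the hinge line, 0.32 to 0.6 kg; lifting takes 2 to 4 N at the bar. It rises freely and on the way down is caught at notches 0.40, 0.82 and 1.25; it starts at one of the first two. Above about 1.6 it tends to fall open to the stop; unlatched, it falls shut fast.
- lid_bar (a point): middle of the black round bar that lifts the lid: 14 mm diameter, 120 mm long, parallel to the hinge, 225 mm from it, 3 mm to the upper side of the lid's plane. Its middle 95 mm is clear between two arms; bar axis to lid edge 40 mm. It may turn in the fingers. At the top notch it is 316 mm above the bench and 67 mm (level) nearer than the hinge: the near half of the bin is open from above.
- bin_mouth (a point): centre of the bin's open mouth, 100 mm above the bench
- scoop: white plastic scoop with a wooden handle, 0.13 to 0.21 kg, lying on its flat bottom, 131 mm long: an open trough 72 mm long, 56 mm wide and 34 mm high to its +x, the handle to its -x. Origin: on its underside, 66 mm from the handle's end
- scoop_handle (a point): point in the scoop's handle, 26 mm from its origin towards -x and 23 mm above its underside. Handle: a rounded bar along the scoop's x, 60 mm long, 20 mm wide (y), 18 mm high (14 to 32 mm above the underside)
- scoop_mid (a point): point 20 mm above the scoop's origin
- cutter: bystander: steel ring cutter, 64 mm diameter, 45 mm high; origin under its centre
- tumbler: bystander: glass tumbler, 68 mm rim diameter, 85 mm high; origin under its centre
- bowl: bystander: white bowl, 150 mm diameter, 60 mm high; origin under its centre
- bottle: bystander: white bottle, 64 mm diameter, 180 mm high; origin under its centre
- pawl (a joint): ratchet pawl, a dark steel finger on the bin's -y side, rad: 0 engaged, 1.26 thrown off. Lifting the lid to 1.60 or more throws it over; it then stays off, so that the lid can go all the way down. The last 0.15 rad of closing sets it again (the lid's weight is enough)
Mind the look-alikes: they are no part of the job. What is shaped like the scoop but black or purple is not meant.

How it is judged:
On the way, in this order (a step that is already met when the one before it is completed fails the run):
1. the lid rests at its top notch, with the robot off it (value of joint lid between 1.2 and 1.3 rad and contact force between each of the arm, the fingers and lid below 0.1 N), for 0.2 s.
2. the scoop is let go inside the bin while the lid stays up at its top notch (value of joint lid above 1.2 rad and x of scoop_mid in the frame of bin between -0.085 and 0.085 m and y of scoop_mid in the frame of bin between -0.11 and 0.11 m and z of scoop_mid in the frame of bin below 0.075 m and contact force between the fingers and scoop below 0.1 N), for 0.2 s.
3. the lid is lifted past the top (above 1.48 rad) (value of joint lid above 1.48 rad), for 0.02 s.
At the end, for the whole second after the job is handed in: the lid is fully shut (within 0.03 rad), and the scoop lies at rest inside the bin: its middle within the walls and less than 85 mm above the bin's underside (value of joint lid below 0.03 rad and x of scoop_mid in the frame of bin between -0.085 and 0.085 m and y of scoop_mid in the frame of bin between -0.11 and 0.11 m and z of scoop_mid in the frame of bin below 0.085 m and linear speed of scoop below 0.03 m/s); the robot touches nothing.
It fails at once if the lid is let fall shut (closing faster than 1.5 rad/s between 0.35 and 0.12 rad) (value of joint lid between 0.12 and 0.35 rad and velocity of joint lid below -1.5 rad/s).
It fails at once if a bystander (cutter, tumbler, bowl or bottle) is shifted by more than 30 mm or knocked over (distance of any of cutter, tumbler, bowl, bottle from where it was at the start of the episode above 0.03 m).
It also fails if it takes over 72 s, if anything falls off the work surface, if the arm or the gripper's body presses on something with over 40 N, if the wrist force passes 120 N, or if a joint passes its speed limit or range.

### The arm

A 6-joint arm with a two-finger parallel gripper is mounted at the origin on the work surface. World frame = base frame: x ahead of the robot, y to its left, z up, the work surface at z = 0. Lengths are in m, angles in rad, forces in N, time in s.
With the tool pointing down it reaches from about 0.35 to 0.85 m from the base axis. Payload 8.1 kg.
Tool frame: the origin (TCP) lies between the finger pads; the fingertips stand 17 mm ahead of it and the grasp point (between the pads) lies 2 mm behind it; z points along the fingers, y is the direction in which the jaws open and shut (so a half turn about z gives the same grasp; the last joint's range is limited). The gripper opens to 93 mm and grips with 3 to 60 N. Pads are 15 mm wide; open, the fingers measure 128 mm over their backs; the gripper's body (75 mm by 188 mm) begins 65 mm behind the grasp point.
Start: joints at [-1.392, 0.13, 1.488, -0, 1.523, -0.085], TCP at [0.156, -0.579, 0.236] pointing down, gripper open.
Joint ranges: [-2.96, 2.96], [-0.89, 2.26], [0.02, 2.5], [-1.34, 4.48], [0, 2.73], [-2.66, 2.66]. Speed limits (rad/s): [2.39, 2.39, 2.79, 3.14, 3.14, 3.14].

### API

Orientations are given as a rotation vector (axis times angle).
In Python, from plant import manip gives the robot as it stands. The module is installed in compiled form; this text tells all that it offers.
- The arm moves only by the tool servo_tool, never from a script. Its argument "moves" is a list of rows, each a list of 3 entries, a list of its own where there are three numbers: the shift along the tool's x, y, z in m, then the turn, a rotation vector about the tool's x, y, z in degrees, then the closure, from 0 (fully open) to 1 (shut). In form: [[[x, y, z], [rx, ry, rz], gripper], ...]. A call has 1 to 5 rows; each row shifts and turns the commanded pose from where the row before left it, along the tool's axes as they then stand; what a row does not reach is not made up. A row lasts 1/8 s, in which the tool goes at most 62.5 mm and 10.7 degrees, less where a joint would pass 70% of its speed; a pose out of reach is approached as far as the arm can. A call with a gripper value outside its range is refused whole. The fingers move at their own pace and stop on an object; "grip_force" is the grip in N (left out, the last holds). Time passes only in rows, so rows that do not move let the fingers close. It gives the time, the measured TCP pose, the force and the opening at its end, in the units of the state.
- manip.observe(): the state, without advancing time (a new reading comes with each control period).
- manip.camera(name): name is "scene" or "side" or "wrist"; returns (picture, depth): 480x640x3 uint8, blue, green, red; 480x640 float32, m along the optical axis (not along the pixel's ray), 0 where there is no reading.
- manip.camera_info(name): a dict with "vfov" (degrees; the focal length in pixels is half the picture's height over the tangent of half this angle, whatever the lens; pixels are square), "cx", "cy" (the principal point, pixels), "distortion" ([k1, k2, p1, p2, k3] as OpenCV has them; the pictures are not rectified), "view" (4x4, takes a point from world to camera coordinates). Camera axes: x right, y down, z forward; pixel columns grow to the right and rows downward; lengths in m; the calibration is good to about 2 mm. A picture is of the moment at which its call begins: read the wrist's pose just before it. camera_info takes no time and is no camera call; for the wrist camera it gives the pose at the moment of the call.
- manip.job_done(): hands the job in, once; it reports no verdict.
The state is a dict: "clock": time; "qpos": joint angles; "qd": joint speeds; "joint_torque": joint torques, N m; "position": TCP position; "ee_rot": TCP orientation; "force": force on the tool from outside, world axes, zero at the start; "ft_torque": the same for the moment, N m; "grip_width": opening from 0.0 (shut) to 1.0 (fully open).
Only numpy, scipy, OpenCV 4.12 (cv2) and the standard library are available. Lean on these libraries where they do the work, as an engineer would, in place of code of your own. Each camera call takes 0.05 s, during which the arm holds its last target.

## Working session

There is one attempt and no reset: what is moved stays moved. The work goes in short steps, Python scripts to look and compute and a tool call to move; the robot and the scene stay as the last step left them, time stands still between calls to the robot, and variables do not carry over. Pictures are saved under pics/ and viewed, and the job is handed in when it is done.

Besides the shell and the picture viewer there is one more tool, called after "Request:" by a JSON object that holds its "name" and its "arguments". servo_tool: Moves the arm, as the interface text tells. Its arguments: {"type":"object","properties":{"moves":{"type":"array","items":{"type":"array"}},"grip_force":{"type":"number"}},"required":["moves"]}

```bash
ls; mkdir -p pics; cat > h.py <<'E'
import numpy as np, cv2
from plant import manip
def K(i):
    f=240/np.tan(np.radians(i["vfov"])/2)
    return np.array([[f,0,i["cx"]],[0,f,i["cy"]],[0,0,1.]]),np.array(i["distortion"],float)
def grab(name,tag):
    i=manip.camera_info(name); im,d=manip.camera(name)
    cv2.imwrite(f"pics/{tag}.png",im); np.savez(f"pics/{tag}.npz",im=im,d=d,view=np.array(i["view"]),K=K(i)[0],D=K(i)[1]); return im,d,i
class V:
    def __init__(s,tag):
        z=np.load(f"pics/{tag}.npz"); s.im,s.d,s.view,s.K,s.D=[z[k] for k in("im","d","view","K","D")]
        u,v=np.meshgrid(np.arange(640.),np.arange(480.))
        p=cv2.undistortPoints(np.stack([u,v],-1).reshape(-1,1,2),s.K,s.D).reshape(480,640,2)
        c=np.dstack([p,np.ones((480,640))])*s.d[...,None]
        R,t=s.view[:3,:3],s.view[:3,3]
        s.P=(c-t)@R
        s.P[s.d<=0]=np.nan
    def proj(s,X):
        r,_=cv2.Rodrigues(s.view[:3,:3]); return cv2.projectPoints(np.asarray(X,float).reshape(-1,1,3),r,s.view[:3,3],s.K,s.D)[0].reshape(-1,2)
E
python3 - <<'E'
from h import *
np.set_printoptions(precision=4,suppress=True)
for n in("scene","side","wrist"):
    im,d,i=grab(n,n+"0"); print(n,{k:(np.round(v,3).tolist()) for k,v in i.items()})
print(manip.observe())
E
```

```text
pics
scene {'vfov': 48.031, 'cx': 316.831, 'cy': 240.48, 'distortion': [-0.161, 0.0, 0.0, 0.0, 0.0], 'view': [[-0.482, 0.876, 0.013, 0.163], [0.742, 0.416, -0.525, -0.303], [-0.466, -0.243, -0.851, 1.513], [0.0, 0.0, 0.0, 1.0]]}
side {'vfov': 44.94, 'cx': 313.179, 'cy': 231.67, 'distortion': [-0.008, 0.0, 0.0, 0.0, 0.0], 'view': [[0.976, -0.218, -0.0, -0.41], [-0.168, -0.752, -0.637, 0.166], [0.139, 0.622, -0.77, 1.612], [0.0, 0.0, 0.0, 1.0]]}
wrist {'vfov': 61.655, 'cx': 325.321, 'cy': 237.748, 'distortion': [-0.042, 0.0, 0.0, 0.0, 0.0], 'view': [[0.26, -0.966, -0.001, -0.599], [-0.927, -0.25, 0.28, -0.033], [-0.271, -0.072, -0.96, 0.39], [0.0, 0.0, 0.0, 1.0]]}
{'clock': 0.15, 'qpos': array([-1.3924,  0.131 ,  1.489 , -0.    ,  1.523 , -0.0854]), 'qd': array([ 0.0013, -0.0036, -0.006 , -0.0004,  0.0005,  0.0008]), 'joint_torque': array([ -0.0003, -56.0475, -49.2335,   0.0767,   0.0306,  -0.0001]), 'position': array([ 0.1564, -0.5788,  0.2348]), 'ee_rot': array([-3.1129, -0.413 ,  0.0001]), 'force': array([-1.057 , -0.0815,  0.4206]), 'ft_torque': array([-0.0461, -0.0119,  0.0575]), 'grip_width': 1.0046788499673542}
```

View pics/scene0.png

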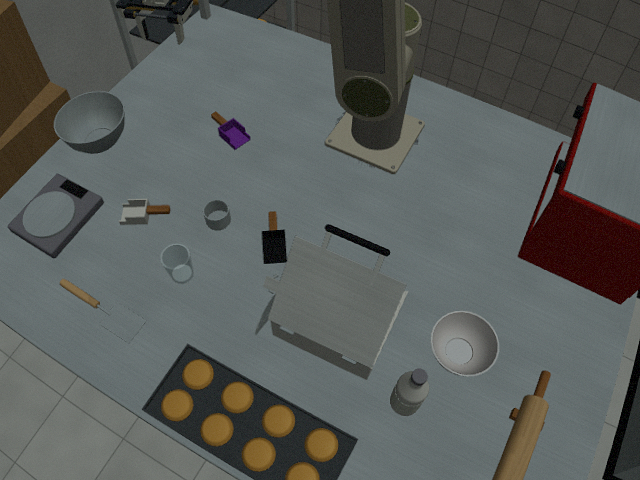

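View pics/side0.png

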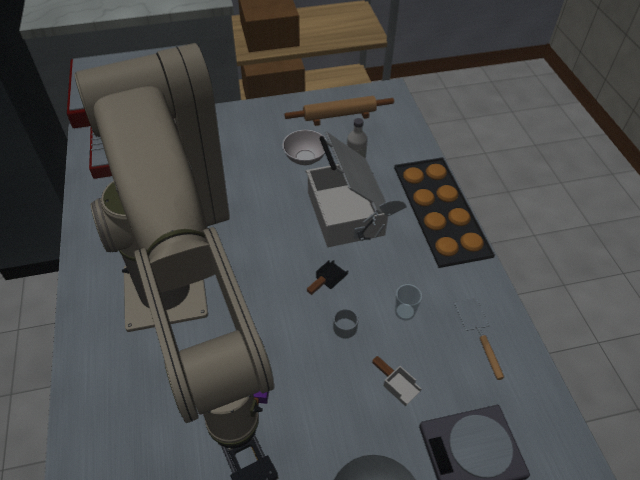

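Scene picture: the white scoop is at (135,211) with its handle at (160,210). The black look-alike is at (274,240) and the purple one at (234,132). The bin is at (335,310) and its black bar runs from (328,229) to (388,252). In the side view the white scoop is at (402,385).

```bash
python3 - <<'E'
from h import *
np.set_printoptions(precision=4,suppress=True)
s=V("scene0"); d=V("side0")
def pt(v,u,w,r=1):
    return np.nanmedian(v.P[w-r:w+r+1,u-r:u+r+1].reshape(-1,3),0)
print("scene")
for n,u,w in [("barL",330,230),("barM",357,240),("barR",386,251),("lid1",300,250),("lid2",400,290),("lid3",275,320),("lid4",372,360),("lidc",340,300),("scoop trough",134,212),("handle mid",158,210),("handle end",168,210),("tr far",123,214),("bench",240,300),("cutter",217,212),("tumbler",176,262),("bowl",460,350),("bottle",419,377),("blackscoop",274,246)]:
    print(n,pt(s,u,w))
print("side")
for n,u,w in [("barL",325,142),("barR",334,165),("binfront",330,226),("wall-y",350,235),("scoop",403,386),("handle",383,366),("bottle",358,125),("bowl",305,150),("cutter",346,322),("tumbler",407,295)]:
    print(n,pt(d,u,w))
a=cv2.resize(s.im[180:250,90:230],None,fx=5,fy=5,interpolation=cv2.INTER_CUBIC)
b=cv2.resize(d.im[100:260,270:430],None,fx=4,fy=4,interpolation=cv2.INTER_CUBIC)
c=cv2.resize(d.im[340:420,350:450],None,fx=5,fy=5,interpolation=cv2.INTER_CUBIC)
cv2.imwrite("pics/a.png",a);cv2.imwrite("pics/b.png",b[:600]);cv2.imwrite("pics/c.png",c)
E
```

```text
scene
barL [0.5077 0.1173 0.2713]
barM [0.5036 0.1719 0.2738]
barR [0.4995 0.2295 0.2738]
lid1 [0.5498 0.0754 0.2245]
lid2 [0.536  0.2822 0.2286]
lid3 [0.659  0.0765 0.1069]
lid4 [0.6436 0.2892 0.1155]
lidc [0.586  0.1855 0.1793]
scoop trough [ 0.5482 -0.4224  0.0014]
handle mid [ 0.5239 -0.3525  0.0295]
handle end [ 0.5093 -0.3321  0.028 ]
tr far [ 0.5658 -0.4452  0.0005]
bench [ 0.6188 -0.0482 -0.0006]
cutter [ 0.4409 -0.2343 -0.0008]
tumbler [ 0.6185 -0.2288  0.0207]
bowl [0.4884 0.4454 0.0043]
bottle [0.655  0.3827 0.1791]
blackscoop [ 0.4573 -0.0539  0.0019]
side
barL [0.4996 0.2065 0.2757]
barR [0.5017 0.1118 0.2743]
binfront [0.4811 0.0553 0.0968]
wall-y [0.5435 0.0566 0.0362]
scoop [ 0.5556 -0.4115  0.0017]
handle [ 0.5155 -0.3645  0.0307]
bottle [0.645  0.3668 0.1747]
bowl [0.497  0.472  0.0068]
cutter [ 0.4643 -0.204   0.0011]
tumbler [ 0.6375 -0.1826  0.0406]
```

View pics/a.png

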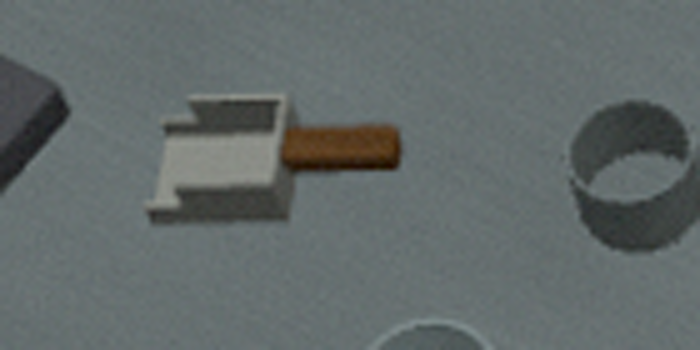

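View pics/b.png

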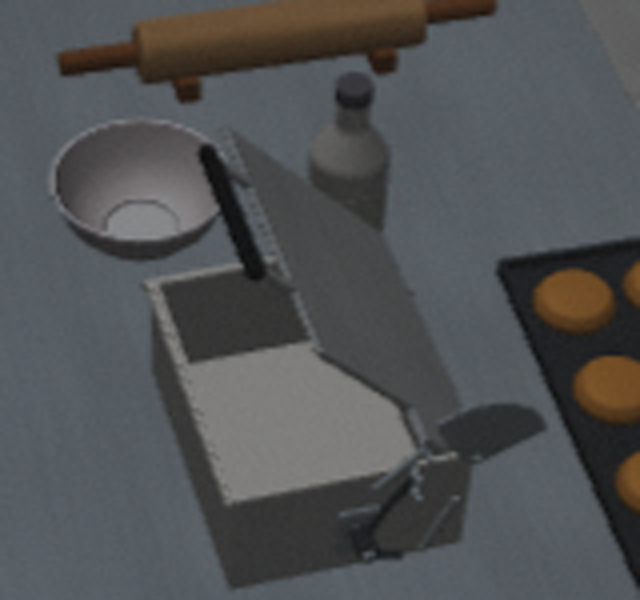

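```bash
cat > fit.py <<'E'
from h import *
from scipy.optimize import least_squares
np.set_printoptions(precision=4,suppress=True)
s=V("scene0"); d=V("side0")
# bar: black pixels
for v,(u0,u1,w0,w1) in((s,(320,396,220,260)),(d,(315,342,132,175))):
    z=np.zeros((480,640),bool); z[w0:w1,u0:u1]=True
    g=v.im.max(2); m=z&(g<45)&(v.P[...,2]>.25)&(v.P[...,2]<.3)
    P=v.P[m]; 
    R=v.view[:3,:3]; c=P.mean(0); U=np.linalg.svd(P-c)[2][0]; U*=np.sign(U[1])
    t=(P-c)@U
    print("bar",m.sum(),c,U,"yaw",np.degrees(np.arctan2(-U[0],U[1])),"mid",c+U*(np.percentile(t,1)+np.percentile(t,99))/2,"len",np.ptp(t), "axis mid", c+U*(t.min()+t.max())/2+R[2]*.006)
# lid plane
P=np.concatenate([s.P[255:345,290:390].reshape(-1,3)])
P=P[(P[:,2]>.12)&(P[:,2]<.24)]
c=np.median(P,0)
for _ in range(5):
    n=np.linalg.svd(P-P.mean(0),full_matrices=False)[2][2]; e=(P-P.mean(0))@n; P=P[abs(e)<.004]
n*=np.sign(n[2]); print("lid n",n,"ang",np.arctan2(np.hypot(n[0],n[1]),n[2]),"yaw",np.degrees(np.arctan2(-n[1],-n[0])),len(P))
# rim front from side
m=(d.P[...,2]>.09)&(d.P[...,2]<.108); m[:, :300]=0; m[:,400:]=0; m[:150]=0;m[260:]=0
Q=d.P[m]; print(len(Q),Q.min(0),Q.max(0))
np.save("rim.npy",Q)
for a in (2,3,4,5,6):
    a=np.radians(a); x=Q[:,0]*np.cos(a)+Q[:,1]*np.sin(a); y=-Q[:,0]*np.sin(a)+Q[:,1]*np.cos(a)
    print(np.degrees(a),np.percentile(x,[0,1,5,95,99,100]),np.percentile(y,[0,1,5,50,99,100]), np.std(x[(x<np.percentile(x,60))]))
# scoop
for v,(u0,u1,w0,w1) in((s,(115,172,195,228)),(d,(370,425,352,410))):
    z=np.zeros((480,640),bool); z[w0:w1,u0:u1]=True
    im=v.im.astype(int); wood=z&(im[...,2]-im[...,0]>35)&(v.P[...,2]>.012)
    wh=z&(v.P[...,2]>.02)&~wood
    P=v.P[wood]; c=P.mean(0); U=np.linalg.svd(P[:,:2]-c[:2])[2][0]; U*=np.sign(U[0]); t=(P[:,:2]-c[:2])@U
    print("handle",len(P),c,U,np.degrees(np.arctan2(U[1],U[0])),np.ptp(t),"end",c[:2]+U*t.min(),"top z",np.percentile(P[:,2],95))
    T=P[P[:,2]>.028]; print(" top center",T.mean(0),len(T)); W=v.P[wh]; print(" white rim",len(W),W.mean(0), W.min(0),W.max(0))
E
python3 fit.py
```

```text
bar 476 [0.5028 0.1721 0.2731] [-0.037   0.9993  0.0016] yaw 2.118318610761689 mid [0.5028 0.171  0.2731] len 0.13112432902879553 axis mid [0.5    0.1698 0.268 ]
bar 160 [0.4963 0.1624 0.2736] [-0.0455  0.9989  0.0138] yaw 2.605587751545379 mid [0.4962 0.1661 0.2736] len 0.13153874357004747 axis mid [0.497  0.1699 0.269 ]
lid n [0.7272 0.028  0.6859] ang 0.8149610064437128 yaw -177.7918622646441 7367
589 [0.46   0.0354 0.0901] [0.6799 0.3477 0.108 ]
2.0 [0.4695 0.4711 0.472  0.6616 0.6691 0.6816] [0.0143 0.0203 0.0324 0.0997 0.2727 0.3252] 0.016992036766175063
3.0000000000000004 [0.4718 0.473  0.4744 0.6642 0.6712 0.6821] [0.0037 0.0098 0.022  0.0913 0.2639 0.3138] 0.017069223408765606
4.0 [0.4722 0.4743 0.4759 0.667  0.6737 0.6824] [-0.0069 -0.0006  0.0112  0.0821  0.2543  0.3024] 0.01722659162720723
5.0 [0.4725 0.4748 0.4774 0.6693 0.6764 0.6825] [-0.0175 -0.0109 -0.0001  0.0734  0.245   0.2908] 0.017406854722301187
6.000000000000001 [0.4727 0.4751 0.4785 0.6708 0.6792 0.6839] [-0.028  -0.0213 -0.0114  0.0649  0.2362  0.2791] 0.017636455256476388
handle 153 [ 0.5209 -0.3557  0.0294] [ 0.4915 -0.8709] -60.562634618617864 0.05927082886488622 end [ 0.5067 -0.3304] top z 0.034726781963901526
 top center [ 0.5205 -0.356   0.0314] 109
 white rim 225 [ 0.5427 -0.395   0.028 ] [ 0.4993 -0.4412  0.02  ] [ 0.5852 -0.3318  0.0399]
handle 130 [ 0.5157 -0.3602  0.0318] [ 0.5145 -0.8575] -59.03317628881103 0.0547484972918775 end [ 0.5016 -0.3367] top z 0.03644641700783849
 top center [ 0.5158 -0.3603  0.0323] 119
 white rim 264 [ 0.5362 -0.3931  0.0292] [ 0.4967 -0.4588  0.02  ] [ 0.5819 -0.3325  0.0432]
```

```bash
cat > plan.py <<'E'
from h import *
from scipy.spatial.transform import Rotation as Ro, Slerp
np.set_printoptions(precision=4,suppress=True)
def down(psi): # tool x yaw in deg
    a=np.radians(psi); return Ro.from_matrix(np.array([[np.cos(a),np.sin(a),0],[np.sin(a),-np.cos(a),0],[0,0,-1.]]))
def state():
    o=manip.observe(); print("t%.2f"%o["clock"],"pos",o["position"],"F",o["force"],"w%.3f"%o["grip_width"],"q",o["qpos"]); return np.array(o["position"]),Ro.from_rotvec(o["ee_rot"])
def plan(wps,g,p=None,R=None):
    if p is None: p,R=state()
    out=[]
    for P,R2,n in wps:
        P=np.array(P,float); tgtR=R2 or R
        sl=Slerp([0,1],Ro.concatenate([R,tgtR])); p0,R0=p,R
        for k in range(1,n+1):
            f=k/n; q=p0+(P-p0)*f; Q=sl(f)
            t=np.round(R.inv().apply(q-p),3); r=np.round((R.inv()*Q).as_rotvec(degrees=True),1)
            out.append([t.tolist(),r.tolist(),g])
            p=p+R.apply(t); R=R*Ro.from_rotvec(r,degrees=True)
    for i in range(0,len(out),5): print(str(out[i:i+5]).replace("-0.0,","0,").replace(" ",""))
    print("end",p)
H=np.array([.6494,.1758,.102]); YAW=2.3
def bar(th,H=H):
    a=np.radians(YAW); L=.225*np.cos(th)-.003*np.sin(th)
    return np.array([H[0]-L*np.cos(a),H[1]-L*np.sin(a),H[2]+.225*np.sin(th)+.003*np.cos(th)])
E
python3 - <<'E'
from plan import *
print(bar(.82),bar(1.36),bar(1.62))
plan([([.30,-.50,.33],down(40),4),([.44,-.20,.38],down(65),7),([.4985,.170,.37],down(92.3),9),([.4985,.170,.32],None,1)],0.4)
E
```

```text
[0.4982 0.1697 0.2686] [0.6053 0.174  0.3226] [0.6635 0.1764 0.3266]
t0.15 pos [ 0.1564 -0.5788  0.2348] F [-1.057  -0.0815  0.4206] w1.005 q [-1.3924  0.131   1.489  -0.      1.523  -0.0854]
[[[0.04,-0.01,-0.024],[0,0,-6.2],0.4],[[0.04,-0.005,-0.024],[0,0,-6.2],0.4],[[0.041,-0.001,-0.023],[-0.1,0,-6.3],0.4],[[0.041,0.004,-0.024],[0.0,0,-6.2],0.4],[[0.043,-0.02,-0.007],[0.0,0,-3.6],0.4]]
[[[0.044,-0.017,-0.007],[0.0,0,-3.5],0.4],[[0.045,-0.015,-0.007],[0.0,0,-3.6],0.4],[[0.046,-0.012,-0.008],[0.0,0,-3.6],0.4],[[0.046,-0.008,-0.007],[0.0,0,-3.5],0.4],[[0.047,-0.006,-0.007],[0.0,0,-3.6],0.4]]
[[[0.048,-0.003,-0.007],[0.0,0,-3.6],0.4],[[0.04,-0.011,0.001],[0.0,0,-3.0],0.4],[[0.041,-0.01,0.001],[0.0,0,-3.1],0.4],[[0.04,-0.007,0.001],[0.0,0,-3.0],0.4],[[0.042,-0.005,0.001],[0.0,0.0,-3.0],0.4]]
[[[0.041,-0.003,0.002],[0.0,0.0,-3.1],0.4],[[0.042,-0.001,0.001],[0.0,0.0,-3.0],0.4],[[0.041,0.002,0.001],[0.0,0.0,-3.0],0.4],[[0.042,0.004,0.001],[0.0,0.0,-3.1],0.4],[[0.041,0.006,0.001],[0.0,0.0,-3.0],0.4]]
[[[0,0,0.05],[0.0,0.0,0.0],0.4]]
end [0.4988 0.17   0.32  ]
```

Request:
{"name": "servo_tool", "arguments": {"moves": [[[0.04,-0.01,-0.024],[0,0,-6.2],0.4],[[0.04,-0.005,-0.024],[0,0,-6.2],0.4],[[0.041,-0.001,-0.023],[0,0,-6.3],0.4],[[0.041,0.004,-0.024],[0,0,-6.2],0.4],[[0.043,-0.02,-0.007],[0,0,-3.6],0.4]]}}

```text
clock: 0.78
position: [0.3217, -0.4576, 0.3388]
ee_rot: [2.914, 1.171, 0.001]
force: [0.3, 0.4, -0.2]
grip_width: 0.606
```

Request:
{"name": "servo_tool", "arguments": {"moves": [[[0.044,-0.017,-0.007],[0,0,-3.5],0.4],[[0.045,-0.015,-0.007],[0,0,-3.6],0.4],[[0.046,-0.012,-0.008],[0,0,-3.6],0.4],[[0.046,-0.008,-0.007],[0,0,-3.5],0.4],[[0.047,-0.006,-0.007],[0,0,-3.6],0.4]]}}

```text
clock: 1.4
position: [0.4204, -0.2421, 0.3736]
ee_rot: [-2.699, -1.607, 0.0]
force: [0.6, 0.0, 0.7]
grip_width: 0.6
```

Request:
{"name": "servo_tool", "arguments": {"moves": [[[0.048,-0.003,-0.007],[0,0,-3.6],0.4],[[0.04,-0.011,0.001],[0,0,-3.0],0.4],[[0.041,-0.01,0.001],[0,0,-3.1],0.4],[[0.04,-0.007,0.001],[0,0,-3.0],0.4],[[0.042,-0.005,0.001],[0,0,-3.0],0.4]]}}

```text
clock: 2.02
position: [0.4663, -0.0342, 0.3764]
ee_rot: [-2.455, -1.96, 0.0]
force: [0.1, -0.5, 0.5]
grip_width: 0.599
```

Request:
{"name": "servo_tool", "arguments": {"moves": [[[0.041,-0.003,0.002],[0,0,-3.1],0.4],[[0.042,-0.001,0.001],[0,0,-3.0],0.4],[[0.041,0.002,0.001],[0,0,-3.0],0.4],[[0.042,0.004,0.001],[0,0,-3.1],0.4],[[0.041,0.006,0.001],[0,0,-3.0],0.4]]}}

```text
clock: 2.65
position: [0.4988, 0.1712, 0.3703]
ee_rot: [-2.174, -2.268, 0.0]
force: [0.1, -0.6, -0.1]
grip_width: 0.602
```

```bash
python3 - <<'E'
from plan import *
p,R=state(); print(R.as_matrix())
grab("wrist","w1"); p,R=state()
v=V("w1"); 
m=(v.im.max(2)<45)&(v.P[...,2]>.255)&(v.P[...,2]<.285)
ys,xs=np.nonzero(m);print(m.sum(),xs.min(),xs.max(),ys.min(),ys.max())
P=v.P[m];c=P.mean(0);U=np.linalg.svd(P-c)[2][0];U*=np.sign(U[1]);t=(P-c)@U
print("bar",c,U,"mid",c+U*(t.min()+t.max())/2,np.ptp(t))
E
```

```text
t2.65 pos [0.4988 0.1712 0.3703] F [ 0.0824 -0.5813 -0.139 ] w0.602 q [ 0.2333 -0.0814  1.4608 -0.0001  1.7625  0.1911]
[[-0.0422  0.9991 -0.0003]
 [ 0.9991  0.0422 -0.0001]
 [-0.0001 -0.0003 -1.    ]]
t2.70 pos [0.4987 0.1752 0.3696] F [-2.5645  2.2185 -1.1107] w0.598 q [ 0.239  -0.0783  1.4592  0.0027  1.7614  0.1922]
878 317 335 190 340
bar [0.5005 0.1277 0.2732] [ 0.0254  0.9996 -0.0087] mid [0.5012 0.1556 0.273 ] 0.1049803100549542
```

View pics/w1.png

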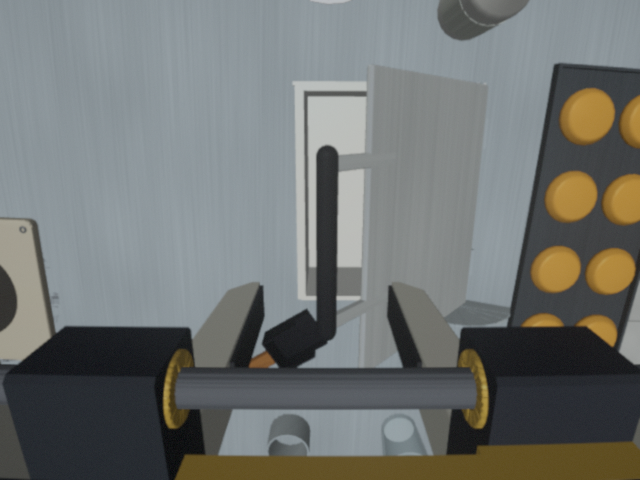

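The wrist view shows the bar at column 327, centred between the fingers. I'll descend and grip.

Request:
{"name": "servo_tool", "arguments": {"moves": [[[0,0,0.05],[0,0,0],0.4],[[0,0,0.04],[0,0,0],0.4],[[0,0,0.014],[0,0,0],0.4],[[0,0,0],[0,0,0],0.7],[[0,0,0],[0,0,0],1.0]], "grip_force": 15}}

```text
clock: 3.32
position: [0.4998, 0.1698, 0.2688]
ee_rot: [2.175, 2.264, 0.004]
force: [0.1, -0.1, -0.3]
grip_width: 0.432
```

Request:
{"name": "servo_tool", "arguments": {"moves": [[[0,0,0],[0,0,0],1.0],[[0,0,0],[0,0,0],1.0],[[0,0,0],[0,0,0],1.0]]}}

```text
clock: 3.7
position: [0.4991, 0.1698, 0.2671]
ee_rot: [2.176, 2.265, 0.001]
force: [0.2, 0.5, 2.3]
grip_width: 0.148
```

```bash
python3 - <<'E'
from plan import *
p,R=state(); grab("side","s1")
g=p+[0,0,.002]; off=g-bar(.82); print("off",off)
R0=R
ths=[.82,.92,1.02,1.12,1.2,1.26,1.31,1.35,1.365]
plan([(bar(t)+off-[0,0,.002],None,1) for t in ths[1:]],1.0,p,R)
E
```

```text
t3.70 pos [0.4991 0.1698 0.2671] F [0.2411 0.4875 2.2793] w0.148 q [ 0.2306 -0.0795  1.6446 -0.      1.5756  0.1902]
off [0.0009 0.     0.0006]
[[[0,0.017,-0.014],[0.0,0.0,0.0],1.0],[[0,0.019,-0.013],[0.0,0.0,0.0],1.0],[[0,0.02,-0.01],[0.0,0.0,0.0],1.0],[[0,0.017,-0.007],[0.0,0.0,0.0],1.0],[[0,0.012,-0.005],[0.0,0.0,0.0],1.0]]
[[[0,0.011,-0.003],[0.0,0.0,0.0],1.0],[[0,0.009,-0.002],[0.0,0.0,0.0],1.0],[[0,0.003,-0.0],[0.0,0.0,0.0],1.0]]
end [0.607  0.1741 0.3212]
```

View pics/s1.png

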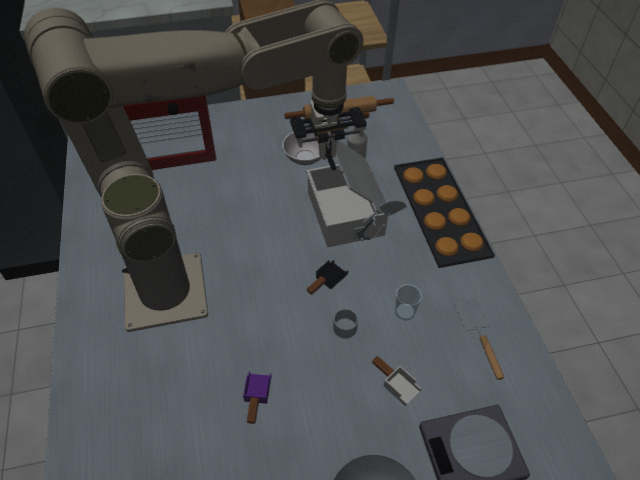

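The opening is 13.8 mm, which matches the bar, so it is held. Now I'll raise the lid along its arc.

Request:
{"name": "servo_tool", "arguments": {"moves": [[[0,0.017,-0.014],[0,0,0],1.0],[[0,0.019,-0.013],[0,0,0],1.0],[[0,0.02,-0.01],[0,0,0],1.0],[[0,0.017,-0.007],[0,0,0],1.0],[[0,0.012,-0.005],[0,0,0],1.0]]}}

```text
clock: 4.38
position: [0.5841, 0.173, 0.3162]
ee_rot: [-2.176, -2.266, 0.001]
force: [-1.6, -0.7, 1.3]
grip_width: 0.145
```

Request:
{"name": "servo_tool", "arguments": {"moves": [[[0,0.011,-0.003],[0,0,0],1.0],[[0,0.009,-0.002],[0,0,0],1.0],[[0,0.003,0],[0,0,0],1.0],[[0,0,0],[0,0,0],1.0],[[0,0,0],[0,0,0],1.0]]}}

```text
clock: 5.0
position: [0.607, 0.1739, 0.3214]
ee_rot: [2.176, 2.265, 0.001]
force: [-1.6, -1.9, 5.4]
grip_width: 0.144
```

```bash
cat > ang.py <<'E'
from plan import *
def lidang(tag,cam="side"):
    grab(cam,tag); v=V(tag)
    m=np.zeros((480,640),bool)
    X=v.P-np.array([H[0],H[1],0]); a=np.radians(YAW)
    xb=X[...,0]*np.cos(a)+X[...,1]*np.sin(a); yb=-X[...,0]*np.sin(a)+X[...,1]*np.cos(a); z=v.P[...,2]-.102
    r=np.hypot(xb,z); m=(abs(yb)<.11)&(r>.05)&(r<.175)&(z>.02)
    th=np.arctan2(z,-xb)
    P=np.stack([xb[m],z[m]],1)
    print(tag,"lid pts",m.sum(),"pct ang",np.percentile(th[m],[10,30,50,70,90]))
    for k in range(6):
        c=P.mean(0); u=np.linalg.svd(P-c,full_matrices=False)[2][0]; e=abs((P-c)@[-u[1],u[0]]); P=P[e<max(.004,np.percentile(e,85))]
    u*=np.sign(u[1]); print(" line angle",np.arctan2(u[1],-u[0]),len(P))
E
python3 - <<'E'
from ang import *
state(); lidang("s2"); lidang("c2","scene")
E
```

```text
t5.00 pos [0.607  0.1739 0.3214] F [-1.6265 -1.9292  5.4063] w0.144 q [ 0.1981  0.1968  1.2598 -0.0003  1.6839  0.1579]
s2 lid pts 406 pct ang [1.3605 1.3643 1.3669 1.3702 1.3764]
 line angle 1.3585788213714225 406
c2 lid pts 3976 pct ang [1.4133 1.4252 1.4391 1.4594 1.4981]
 line angle 1.3601366133008854 3974
```

View pics/s2.png

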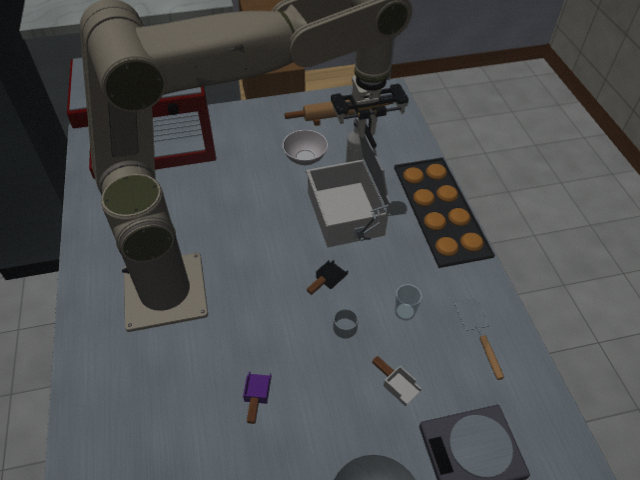

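Both cameras put the lid at 1.36. I'll ease it back to 1.25 onto the notch, release, and lift off.

Request:
{"name": "servo_tool", "arguments": {"moves": [[[0,-0.008,0.001],[0,0,0],1.0],[[0,-0.008,0.002],[0,0,0],1.0],[[0,-0.008,0.003],[0,0,0],1.0],[[0,0,0],[0,0,0],1.0],[[0,0,0],[0,0,0],1.0]]}}

```text
clock: 5.72
position: [0.5827, 0.1731, 0.3147]
ee_rot: [2.176, 2.266, 0.0]
force: [-1.7, -0.9, 2.7]
grip_width: 0.145
```

Request:
{"name": "servo_tool", "arguments": {"moves": [[[0,0,0],[0,0,0],0.6],[[0,0,0],[0,0,0],0.5],[[0,0,0],[0,0,0],0.5]]}}

```text
clock: 6.1
position: [0.5828, 0.1733, 0.3144]
ee_rot: [-2.176, -2.266, 0.0]
force: [-0.5, 0.4, 0.2]
grip_width: 0.418
```

```bash
python3 - <<'E'
from ang import *
state(); lidang("s3"); lidang("c3","scene")
E
```

```text
t6.10 pos [0.5828 0.1733 0.3144] F [-0.5289  0.4165  0.2193] w0.418 q [0.2045 0.1339 1.3424 0.0002 1.6657 0.164 ]
s3 lid pts 125 pct ang [1.2498 1.2514 1.253  1.2547 1.2584]
 line angle 1.2453411500243323 125
c3 lid pts 4872 pct ang [1.2962 1.3086 1.3216 1.3422 1.3815]
 line angle 1.2442938305412599 4869
```

The lid rests at 1.25. I'll lift away and head for the white scoop.

```bash
python3 - <<'E'
from ang import *
plan([([.5828,.1733,.40],None,2),([.50,.12,.40],None,2),([.524,-.368,.22],down(120),11)],0.0)
E
```

```text
t6.20 pos [0.5828 0.1732 0.3145] F [0.1086 0.965  0.1583] w0.481 q [0.2045 0.1337 1.3423 0.0001 1.6658 0.164 ]
[[[0.0,0,-0.043],[0.0,0.0,0.0],0.0],[[0.0,0,-0.043],[0.0,0.0,0.0],0.0],[[-0.025,-0.042,0.0],[0.0,0.0,0.0],0.0],[[-0.025,-0.043,0.0],[0.0,0.0,0.0],0.0],[[-0.044,0.0,0.016],[0,0,-2.5],0.0]]
[[[-0.045,-0.001,0.017],[0,0,-2.5],0.0],[[-0.044,-0.004,0.016],[0,0,-2.5],0.0],[[-0.044,-0.005,0.017],[0,0,-2.6],0.0],[[-0.044,-0.007,0.016],[0,0,-2.5],0.0],[[-0.043,-0.01,0.016],[0,0,-2.5],0.0]]
[[[-0.043,-0.011,0.017],[0,0,-2.5],0.0],[[-0.043,-0.013,0.016],[0,0,-2.5],0.0],[[-0.042,-0.015,0.017],[0,0,-2.5],0.0],[[-0.041,-0.017,0.016],[0,0,-2.6],0.0],[[-0.04,-0.018,0.016],[0,0,-2.5],0.0]]
end [ 0.524  -0.3679  0.2205]
```

Request:
{"name": "servo_tool", "arguments": {"moves": [[[0,0,-0.043],[0,0,0],0.5],[[0,0,-0.043],[0,0,0],0.5],[[-0.025,-0.042,0],[0,0,0],0],[[-0.025,-0.043,0],[0,0,0],0],[[-0.044,0,0.016],[0,0,-2.5],0]]}}

```text
clock: 6.82
position: [0.5006, 0.0761, 0.3871]
ee_rot: [2.12, 2.314, 0.006]
force: [1.7, -0.3, -0.7]
grip_width: 0.771
```

Request:
{"name": "servo_tool", "arguments": {"moves": [[[-0.045,-0.001,0.017],[0,0,-2.5],0],[[-0.044,-0.004,0.016],[0,0,-2.5],0],[[-0.044,-0.005,0.017],[0,0,-2.6],0],[[-0.044,-0.007,0.016],[0,0,-2.5],0],[[-0.043,-0.01,0.016],[0,0,-2.5],0]]}}

```text
clock: 7.45
position: [0.5126, -0.1476, 0.3022]
ee_rot: [1.858, 2.533, 0.0]
force: [0.4, 0.0, 0.5]
grip_width: 1.003
```

Request:
{"name": "servo_tool", "arguments": {"moves": [[[-0.043,-0.011,0.017],[0,0,-2.5],0],[[-0.043,-0.013,0.016],[0,0,-2.5],0],[[-0.042,-0.015,0.017],[0,0,-2.5],0],[[-0.041,-0.017,0.016],[0,0,-2.6],0],[[-0.04,-0.018,0.016],[0,0,-2.5],0]]}}

```text
clock: 8.07
position: [0.524, -0.3695, 0.2201]
ee_rot: [1.568, 2.722, 0.0]
force: [0.2, -0.5, -0.2]
grip_width: 0.999
```

Request:
{"name": "servo_tool", "arguments": {"moves": [[[0,0,0],[0,0,0],0],[[0,0,0],[0,0,0],0]]}}

```text
clock: 8.32
position: [0.524, -0.3677, 0.2206]
ee_rot: [-1.571, -2.72, -0.001]
force: [0.5, -0.0, 0.3]
grip_width: 0.998
```

```bash
python3 - <<'E'
from ang import *
state()
grab("wrist","w2"); v=V("w2"); state()
im=v.im.astype(int); P=v.P
m=(im[...,2]-im[...,0]>35)&(P[...,2]>.024)&(P[...,2]<.04)&(np.hypot(P[...,0]-.52,P[...,1]+.36)<.06)
Q=P[m]; c=Q[:,:2].mean(0); U=np.linalg.svd(Q[:,:2]-c,full_matrices=False)[2][0]; U*=np.sign(U[0]); t=(Q[:,:2]-c)@U; n=(Q[:,:2]-c)@[-U[1],U[0]]
print(len(Q),c,np.degrees(np.arctan2(U[1],U[0])),np.ptp(t),np.ptp(n),"hp",c+U*(t.min()+.04),c+U*(t.max()-.02), Q[:,2].mean())
ys,xs=np.nonzero(m);print(xs.min(),xs.max(),ys.min(),ys.max())
E
```

```text
t8.32 pos [ 0.524  -0.3677  0.2206] F [ 0.4553 -0.002   0.2755] w0.998 q [-0.6922  0.2453  1.3863  0.0004  1.5105 -1.2153]
t8.38 pos [ 0.5244 -0.3673  0.2212] F [-0.6359 -0.1246 -0.3487] w0.998 q [-0.6913  0.2442  1.3863  0.0004  1.5105 -1.2153]
1409 [ 0.5173 -0.3597] -59.306663307876065 0.0586232855219006 0.018467286759698963 hp [ 0.5233 -0.3697] [ 0.5226 -0.3685] 0.030991441185872742
313 335 170 237
```

View pics/w2.png

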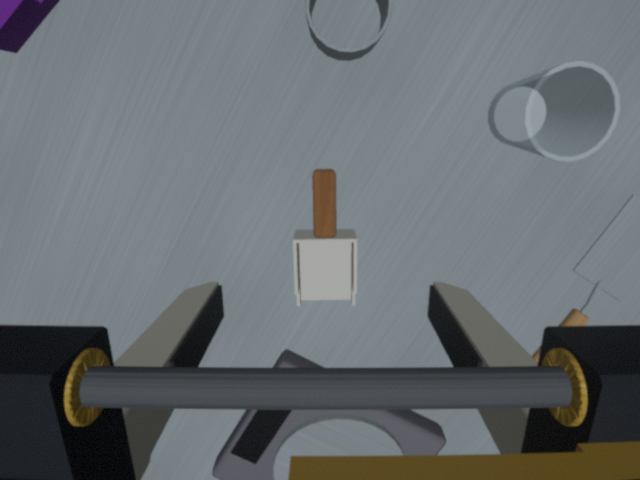

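White scoop confirmed: the handle runs over rows 170–237 at column 325, and the trough is white. I'll descend and grip.

Request:
{"name": "servo_tool", "arguments": {"moves": [[[0,0,0.055],[0,0,0],0],[[0,0,0.055],[0,0,0],0],[[0,0,0.05],[0,0,0],0.3],[[0.001,0,0.037],[0,0,0],0.4],[[0,0,0],[0,0,0],0.8]], "grip_force": 25}}

```text
clock: 9.0
position: [0.5225, -0.3646, 0.0216]
ee_rot: [-1.567, -2.718, -0.002]
force: [-0.8, -0.5, 0.5]
grip_width: 0.727
```

Request:
{"name": "servo_tool", "arguments": {"moves": [[[0,0,0],[0,0,0],1],[[0,0,0],[0,0,0],1],[[0,0,0],[0,0,0],1],[[0,0,0],[0,0,0],1]]}}

```text
clock: 9.5
position: [0.5238, -0.3674, 0.0244]
ee_rot: [1.57, 2.72, -0.0]
force: [-0.0, -0.1, -0.5]
grip_width: 0.299
```

Request:
{"name": "servo_tool", "arguments": {"moves": [[[0,0,-0.03],[0,0,0],1],[[0,0,-0.05],[0,0,0],1],[[0,0,-0.055],[0,0,0],1],[[0,0,-0.055],[0,0,0],1]]}}

```text
clock: 10.0
position: [0.5231, -0.3668, 0.215]
ee_rot: [-1.57, -2.72, -0.0]
force: [0.3, -0.6, -0.8]
grip_width: 0.208
```

```bash
python3 - <<'E'
from ang import *
p,R=state(); grab("wrist","w3"); lidang("s4")
# bin frame
a=np.radians(YAW); ex=np.array([np.cos(a),np.sin(a),0]); B=H-.09*ex; B[2]=0; print("bin",B)
def bp(x,y,z): return B+ex*x+np.array([-ex[1],ex[0],0])*y+[0,0,z]
plan([([.47,-.15,.27],down(150),5),(bp(-.10,0,.27),down(182.3),8),(bp(-.10,0,.155),None,3),(bp(-.035,0,.135),None,2),(bp(-.035,0,.060),None,2)],1,p,R)
E
```

```text
t10.00 pos [ 0.5231 -0.3668  0.215 ] F [ 0.2573 -0.5977 -0.8058] w0.208 q [-0.6919  0.2448  1.3969  0.      1.5006 -1.2156]
s4 lid pts 27 pct ang [1.2509 1.2517 1.253  1.2544 1.257 ]
 line angle 1.2449827644678504 27
bin [0.5595 0.1722 0.    ]
[[[0.043,0.012,-0.011],[0,0,-6.0],1],[[0.041,0.017,-0.011],[0,0,-6.0],1],[[0.039,0.022,-0.011],[0.0,0,-6.0],1],[[0.037,0.025,-0.011],[0.0,0,-6.0],1],[[0.035,0.029,-0.011],[0.0,0,-6.0],1]]
[[[0.021,0.034,0.0],[0.0,0,-4.0],1],[[0.019,0.035,0.0],[0.0,0,-4.1],1],[[0.016,0.036,0.0],[0.0,0,-4.0],1],[[0.013,0.038,0.0],[0.0,0,-4.0],1],[[0.011,0.038,0.0],[0.0,0,-4.1],1]]
[[[0.008,0.039,0.0],[0.0,0,-4.0],1],[[0.005,0.039,0.0],[0.0,0,-4.1],1],[[0.003,0.04,0.0],[0.0,0,-4.0],1],[[0,0,0.038],[0.0,0.0,0.0],1],[[0,0,0.039],[0.0,0.0,0.0],1]]
[[[0,0,0.038],[0.0,0.0,0.0],1],[[-0.033,0,0.01],[0.0,0.0,0.0],1],[[-0.032,0,0.01],[0.0,0.0,0.0],1],[[0,0,0.038],[0.0,0.0,0.0],1],[[-0.001,-0.001,0.037],[0.0,0.0,0.0],1]]
end [0.525  0.1703 0.0603]
```

View pics/w3.png

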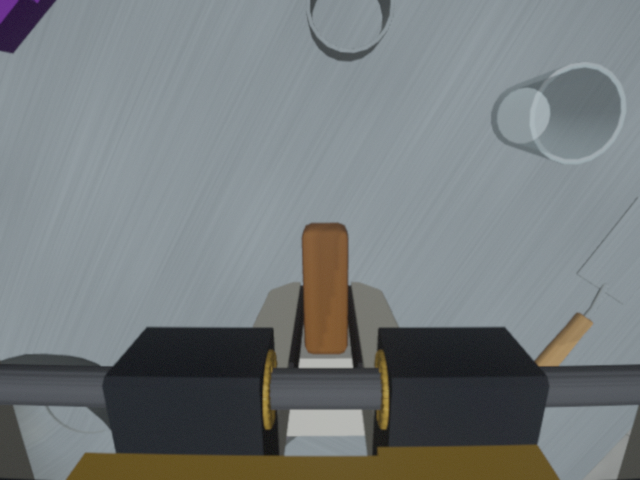

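The scoop is in the fingers (19.3 mm opening). The fingers were still closing as I lifted, so I'll check how it hangs.

```bash
python3 - <<'E'
from ang import *
grab("scene","c5"); v=V("c5"); w=V("w3")
u=v.proj([.53,-.38,.19])[0].astype(int); print(u)
c=v.im[max(0,u[1]-60):u[1]+60,max(0,u[0]-70):u[0]+70]; cv2.imwrite("pics/c5c.png",cv2.resize(c,None,fx=5,fy=5,interpolation=cv2.INTER_CUBIC))
im=w.im.astype(int);P=w.P
m=(im[...,2]-im[...,0]>35)&(P[...,2]>.15)
m[:215]=0;m[360:]=0;m[:,:295]=0;m[:,355:]=0
Q=P[m];print(len(Q),np.percentile(Q[:,2],[5,50,95])); print([np.nanmedian(P[r,315:335,2]) for r in(235,260,290,320,345)],[np.nanmedian(P[r,300:350,2]) for r in (358,362,418,430)])
E
```

```text
[131 167]
5570 [0.2008 0.2035 0.2046]
[np.float64(0.20306829121185505), np.float64(0.20369479962036013), np.float64(0.20373331211640228), np.float64(0.20387868527056172), np.float64(0.2039032620202299)] [np.float64(0.2052963413118465), np.float64(0.2056400150499077), np.float64(0.17444828557494063), np.float64(0.17433249018898178)]
```

View pics/c5c.png

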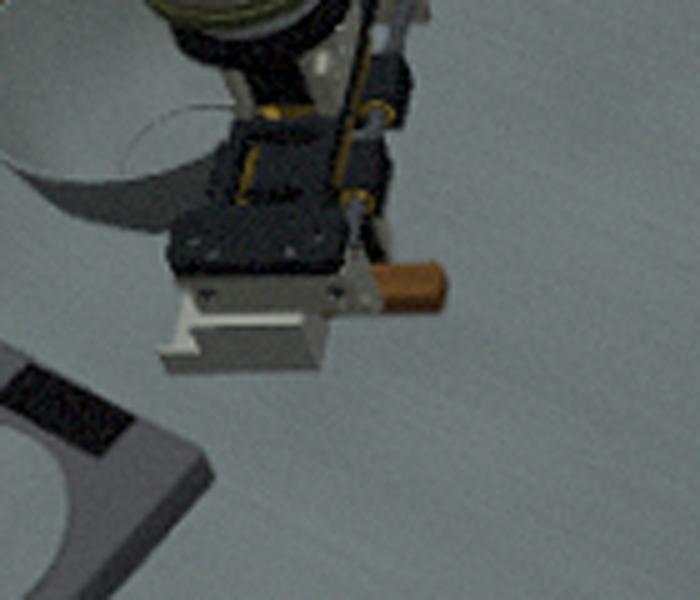

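The handle slipped low: its top is 11.5 mm below the TCP, so only the fingertips hold it. I'll set it back down on the same spot and regrip.

Request:
{"name": "servo_tool", "arguments": {"moves": [[[0,0,0.055],[0,0,0],1],[[0,0,0.055],[0,0,0],1],[[0,0,0.045],[0,0,0],1],[[0,0,0.014],[0,0,0],1],[[0,0,0],[0,0,0],1]]}}

```text
clock: 10.78
position: [0.522, -0.3658, 0.0424]
ee_rot: [-1.568, -2.717, -0.001]
force: [0.9, -1.1, -1.0]
grip_width: 0.209
```

Request:
{"name": "servo_tool", "arguments": {"moves": [[[0,0,0],[0,0,0],0.6],[[0,0,0],[0,0,0],0.6],[[0,0,0.011],[0,0,0],0.6],[[0,0,0.011],[0,0,0],0.6],[[0,0,0],[0,0,0],1]]}}

```text
clock: 11.4
position: [0.5224, -0.3662, 0.0206]
ee_rot: [-1.569, -2.718, -0.001]
force: [-0.3, 0.2, 0.2]
grip_width: 0.335
```

Request:
{"name": "servo_tool", "arguments": {"moves": [[[0,0,0],[0,0,0],1],[[0,0,0],[0,0,0],1],[[0,0,0],[0,0,0],1],[[0,0,0],[0,0,0],1],[[0,0,0],[0,0,0],1]]}}

```text
clock: 12.02
position: [0.5235, -0.3671, 0.0227]
ee_rot: [1.571, 2.721, 0.0]
force: [0.4, 0.2, -1.7]
grip_width: 0.215
```

Request:
{"name": "servo_tool", "arguments": {"moves": [[[0,0,-0.03],[0,0,0],1],[[0,0,-0.05],[0,0,0],1],[[0,0,-0.055],[0,0,0],1],[[0,0,-0.055],[0,0,0],1]]}}

```text
clock: 12.52
position: [0.5233, -0.3669, 0.2143]
ee_rot: [-1.57, -2.721, -0.0]
force: [1.3, 0.3, -0.8]
grip_width: 0.213
```

```bash
python3 - <<'E'
from ang import *
p,R=state(); grab("wrist","w6"); w=V("w6")
im=w.im.astype(int);P=w.P
m=(im[...,2]-im[...,0]>35)&(P[...,2]>.15)
m[:180]=0;m[370:]=0;m[:,:285]=0;m[:,365:]=0
Q=P[m];ys,xs=np.nonzero(m);print(len(Q),np.percentile(Q[:,2],[5,50,95]),ys.min(),ys.max(),xs.min(),xs.max())
a=np.radians(YAW); ex=np.array([np.cos(a),np.sin(a),0]); B=H-.09*ex; B[2]=0
def bp(x,y,z): return B+ex*x+np.array([-ex[1],ex[0],0])*y+[0,0,z]
plan([([.47,-.15,.27],down(150),5),(bp(-.10,0,.27),down(182.3),8),(bp(-.10,0,.155),None,3),(bp(-.035,0,.135),None,2),(bp(-.035,0,.060),None,2)],1,p,R)
E
```

```text
t12.53 pos [ 0.5233 -0.3669  0.2143] F [ 1.3072  0.3417 -0.7697] w0.213 q [-0.6917  0.2452  1.3979 -0.      1.4987 -1.2156]
6534 [0.2197 0.2229 0.224 ] 234 367 300 351
[[[0.043,0.012,-0.011],[0,0,-6.0],1],[[0.041,0.017,-0.011],[0,0,-6.0],1],[[0.04,0.021,-0.011],[0,0,-6.0],1],[[0.036,0.026,-0.012],[0,0,-6.0],1],[[0.035,0.028,-0.011],[0.0,0,-6.0],1]]
[[[0.021,0.034,0.0],[0.0,0,-4.0],1],[[0.018,0.035,0.0],[0.0,0,-4.1],1],[[0.016,0.037,0.0],[0.0,0,-4.0],1],[[0.014,0.037,0.0],[0.0,0,-4.0],1],[[0.011,0.038,0.0],[0.0,0,-4.1],1]]
[[[0.008,0.039,0.0],[0.0,0,-4.0],1],[[0.005,0.04,0.0],[0.0,0,-4.1],1],[[0.002,0.04,0.0],[0.0,0,-4.0],1],[[0.0,0,0.038],[0.0,0.0,0.0],1],[[0.0,0,0.039],[0.0,0.0,0.0],1]]
[[[0.0,0,0.038],[0.0,0.0,0.0],1],[[-0.032,0,0.01],[0.0,0.0,0.0],1],[[-0.033,0,0.01],[0.0,0.0,0.0],1],[[0.0,0,0.038],[0.0,0.0,0.0],1],[[0.0,-0.001,0.037],[0.0,0.0,0.0],1]]
end [0.5247 0.1703 0.0603]
```

It's a full grip now (handle top 9 mm above the TCP). I'll carry it to the bin.

Request:
{"name": "servo_tool", "arguments": {"moves": [[[0.043,0.012,-0.011],[0,0,-6.0],1],[[0.041,0.017,-0.011],[0,0,-6.0],1],[[0.04,0.021,-0.011],[0,0,-6.0],1],[[0.036,0.026,-0.012],[0,0,-6.0],1],[[0.035,0.028,-0.011],[0,0,-6.0],1]]}}

```text
clock: 13.2
position: [0.4692, -0.149, 0.269]
ee_rot: [0.807, 3.035, 0.0]
force: [0.5, 0.7, -1.2]
grip_width: 0.213
```

Request:
{"name": "servo_tool", "arguments": {"moves": [[[0.021,0.034,0],[0,0,-4.0],1],[[0.018,0.035,0],[0,0,-4.1],1],[[0.016,0.037,0],[0,0,-4.0],1],[[0.014,0.037,0],[0,0,-4.0],1],[[0.011,0.038,0],[0,0,-4.1],1]]}}

```text
clock: 13.82
position: [0.4628, 0.0496, 0.2687]
ee_rot: [0.264, 3.13, 0.0]
force: [0.5, -0.7, -1.8]
grip_width: 0.213
```

Request:
{"name": "servo_tool", "arguments": {"moves": [[[0.008,0.039,0],[0,0,-4.0],1],[[0.005,0.04,0],[0,0,-4.1],1],[[0.002,0.04,0],[0,0,-4.0],1],[[0,0,0],[0,0,0],1]]}}

```text
clock: 14.32
position: [0.4595, 0.1707, 0.2684]
ee_rot: [0.07, -3.141, -0.001]
force: [-0.1, -0.5, -2.5]
grip_width: 0.209
```

```bash
python3 - <<'E'
from ang import *
p,R=state(); print(R.as_matrix()); grab("scene","c7"); lidang("s7")
a=np.radians(YAW); ex=np.array([np.cos(a),np.sin(a),0]); B=H-.09*ex; B[2]=0
def bp(x,y,z): return B+ex*x+np.array([-ex[1],ex[0],0])*y+[0,0,z]
plan([(bp(-.10,0,.155),down(182.3),3),(bp(-.035,0,.135),None,2),(bp(-.035,0,.050),None,3)],1,p,R)
E
```

```text
t14.32 pos [0.4595 0.1707 0.2684] F [-0.0894 -0.5011 -2.5293] w0.209 q [ 0.2505 -0.1822  1.736   0.0006  1.5878 -1.3648]
[[-0.999  -0.0445 -0.0002]
 [-0.0445  0.999   0.0006]
 [ 0.0002  0.0006 -1.    ]]
s7 lid pts 130 pct ang [1.2491 1.2508 1.252  1.2541 1.2577]
 line angle 1.2455184605077902 110
[[[0.0,-0.001,0.038],[0.0,0,0.1],1],[[0.0,-0.001,0.038],[0.0,0,0.1],1],[[0.0,-0.001,0.037],[0.0,0,0.1],1],[[-0.032,0.0,0.01],[0.0,0.0,0.0],1],[[-0.033,0.0,0.01],[0.0,0.0,0.0],1]]
[[[0.0,0.0,0.028],[0.0,0.0,0.0],1],[[0.0,0.0,0.029],[0.0,0.0,0.0],1],[[0.0,0.0,0.028],[0.0,0.0,0.0],1]]
end [0.5245 0.1704 0.0504]
```

View pics/c7.png

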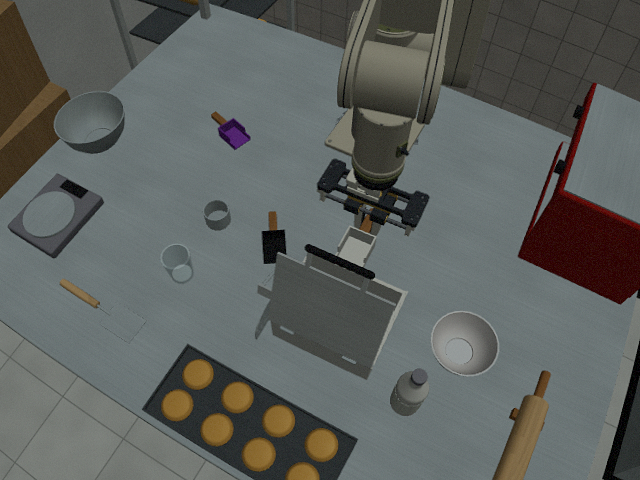

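The lid is still up and the scoop is above the near edge. The wrist would pass within millimetres of the bar if the tool stayed vertical, so I'll tilt it 12° towards the robot.

```bash
python3 - <<'E'
from ang import *
p,R=state()
a=np.radians(YAW); ex=np.array([np.cos(a),np.sin(a),0]); ey=np.array([-ex[1],ex[0],0]); B=H-.09*ex; B[2]=0
def bp(x,y,z): return B+ex*x+ey*y+[0,0,z]
T=Ro.from_rotvec(-12*ey,degrees=True)*down(182.3)
plan([(bp(-.10,0,.145),T,3),(bp(-.037,0,.132),None,2),(bp(-.037,0,.055),None,3)],1,p,R)
E
```

```text
t14.43 pos [0.4598 0.1685 0.2684] F [-0.1546 -0.2159 -0.8426] w0.212 q [ 0.2468 -0.1831  1.7368 -0.0004  1.5882 -1.365 ]
[[[0.0,0,0.041],[0,-4.0,0.0],1],[[0.003,0,0.041],[0,-4.0,0.0],1],[[0.006,0,0.041],[0,-4.0,0.0],1],[[-0.03,0,0.013],[0.0,0.0,0.0],1],[[-0.029,0,0.013],[0.0,0.0,0.0],1]]
[[[0.005,0,0.025],[0.0,0.0,0.0],1],[[0.006,0,0.025],[0.0,0.0,0.0],1],[[0.005,0,0.025],[0.0,0.0,0.0],1]]
end [0.5224 0.1709 0.055 ]
```

Request:
{"name": "servo_tool", "arguments": {"moves": [[[0,0,0.041],[0,-4,0],1],[[0.003,0,0.041],[0,-4,0],1],[[0.006,0,0.041],[0,-4,0],1],[[-0.03,0,0.013],[0,0,0],1],[[-0.029,0,0.013],[0,0,0],1]]}}

```text
clock: 15.05
position: [0.5221, 0.1693, 0.1303]
ee_rot: [-0.057, 2.933, 0.005]
force: [1.2, 0.4, 0.4]
grip_width: 0.212
```

Request:
{"name": "servo_tool", "arguments": {"moves": [[[0.005,0,0.025],[0,0,0],1],[[0.006,0,0.025],[0,0,0],1],[[0.005,0,0.025],[0,0,0],1],[[0,0,0],[0,0,0],1]]}}

```text
clock: 15.55
position: [0.5207, 0.1691, 0.0528]
ee_rot: [-0.056, 2.937, 0.004]
force: [0.8, 0.3, -1.4]
grip_width: 0.214
```

```bash
python3 - <<'E'
from ang import *
state(); lidang("s8")
v=V("s8"); cv2.imwrite("pics/s8c.png",cv2.resize(v.im[80:260,250:450],None,fx=3.3,fy=3.3))
E
```

```text
t15.55 pos [0.5207 0.1691 0.0528] F [ 0.7795  0.2727 -1.4181] w0.214 q [ 0.2494 -0.0152  2.0051 -0.0538  0.9526 -1.3331]
s8 lid pts 653 pct ang [0.2275 0.3474 0.4069 0.4854 1.2527]
 line angle 2.7520051310220586 245
```

View pics/s8c.png

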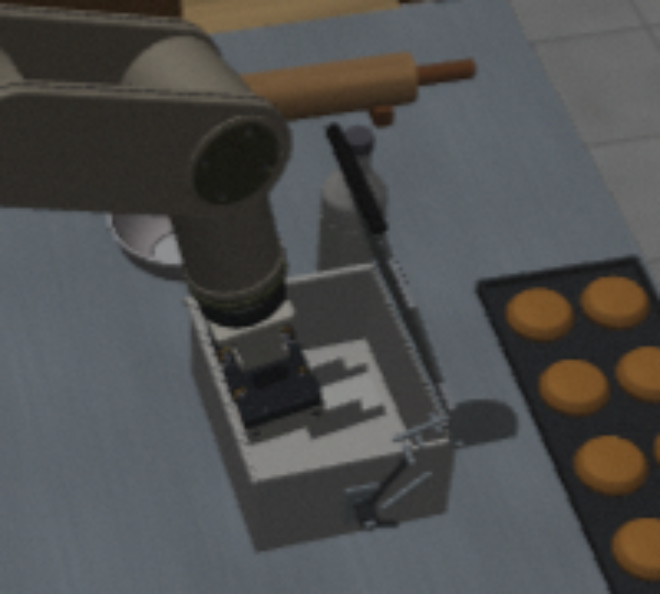

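The scoop hangs inside the walls and the lid is clear. Releasing.

Request:
{"name": "servo_tool", "arguments": {"moves": [[[0,0,0],[0,0,0],0.6],[[0,0,0],[0,0,0],0.5],[[0,0,0],[0,0,0],0.5],[[-0.008,0,-0.039],[0,0,0],0.5],[[-0.01,0,-0.05],[0,0,0],0.5]]}}

```text
clock: 16.23
position: [0.5205, 0.1707, 0.1458]
ee_rot: [-0.06, 2.934, 0.005]
force: [0.8, -0.5, -0.3]
grip_width: 0.495
```

Request:
{"name": "servo_tool", "arguments": {"moves": [[[0.03,0,-0.045],[0,0,0],0.5],[[0.04,0,-0.045],[0,4,0],0.5],[[0.03,0,-0.05],[0,4,0],0.5],[[0,0,-0.05],[0,4,0],0.5],[[0,0,0],[0,0,0],0.5]]}}

```text
clock: 16.85
position: [0.3965, 0.1664, 0.3199]
ee_rot: [-0.063, 3.133, 0.003]
force: [0.2, -0.6, -0.4]
grip_width: 0.5
```

```bash
python3 - <<'E'
from ang import *
p,R=state(); lidang("s9"); grab("wrist","w9")
v=V("s9"); cv2.imwrite("pics/s9c.png",cv2.resize(v.im[80:260,250:450],None,fx=3.3,fy=3.3))
a=np.radians(YAW); ex=np.array([np.cos(a),np.sin(a),0]); ey=np.array([-ex[1],ex[0],0]); B=H-.09*ex; B[2]=0
X=v.P-B; xb=X@ex; yb=X@ey; z=v.P[...,2]
m=(abs(xb)<.08)&(abs(yb)<.107)&(z>.012)&(z<.08); Q=np.stack([xb[m],yb[m],z[m]],1); print(len(Q),np.percentile(Q,[1,50,99],axis=0))
b=bar(1.25)+[.001,0,-.001]; print("bar",b)
plan([([.50,.17,.40],down(140),5),(b+[0,0,.07],down(92.3),5),(b,None,2)],.5,p,R)
E
```

```text
t16.85 pos [0.3965 0.1664 0.3199] F [ 0.196  -0.5826 -0.3507] w0.500 q [ 0.2779 -0.3671  1.7952  0.0002  1.7056 -1.3334]
s9 lid pts 124 pct ang [1.2491 1.251  1.2523 1.2549 1.258 ]
 line angle 1.244207210925098 124
564 [[-0.0664 -0.0309  0.0122]
 [ 0.0034  0.003   0.031 ]
 [ 0.0697  0.1069  0.0779]]
bar [0.5824 0.1731 0.3155]
[[[-0.021,0,-0.016],[0.1,0.1,8.5],0.5],[[-0.02,0.003,-0.016],[0.0,0.1,8.4],0.5],[[-0.02,0.006,-0.016],[0.1,0.0,8.5],0.5],[[-0.019,0.009,-0.016],[0.0,0.1,8.5],0.5],[[-0.018,0.011,-0.016],[0.1,0.1,8.4],0.5]]
[[[-0.012,0.011,0.003],[0,0.0,9.5],0.5],[[-0.01,0.013,0.003],[0,0.0,9.6],0.5],[[-0.008,0.015,0.003],[0,0.0,9.5],0.5],[[-0.005,0.015,0.003],[0,0.0,9.6],0.5],[[-0.003,0.016,0.003],[0,0.0,9.5],0.5]]
[[[0,0.0,0.035],[0.0,0.0,0.0],0.5],[[0,0.0,0.035],[0.0,0.0,0.0],0.5]]
end [0.5819 0.1731 0.3154]
```

View pics/s9c.png

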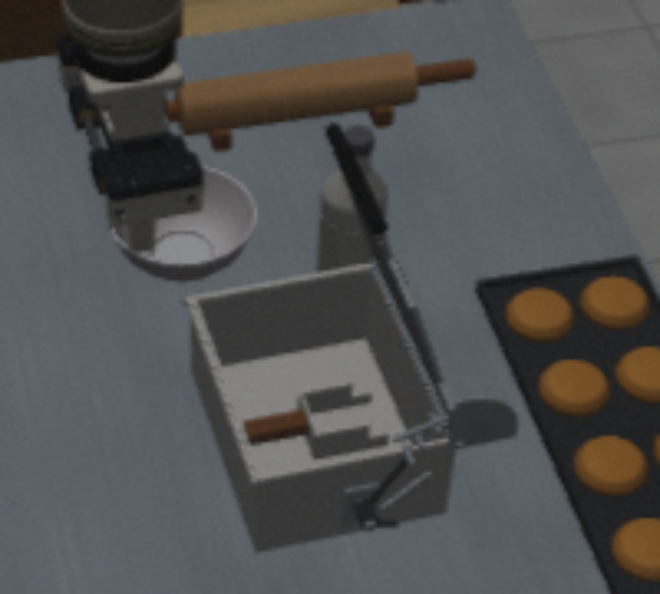

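The scoop lies flat in the bin and the lid is still at 1.25. Back to the bar, at the previous grasp pose (0.583, 0.173, 0.3145).

Request:
{"name": "servo_tool", "arguments": {"moves": [[[-0.021,0,-0.016],[0.1,0.1,8.5],0.5],[[-0.02,0.003,-0.016],[0,0.1,8.4],0.5],[[-0.02,0.006,-0.016],[0.1,0,8.5],0.5],[[-0.019,0.009,-0.016],[0,0.1,8.5],0.5],[[-0.018,0.011,-0.016],[0.1,0.1,8.4],0.5]]}}

```text
clock: 17.58
position: [0.4991, 0.1691, 0.3928]
ee_rot: [-1.078, -2.941, 0.011]
force: [0.2, -0.2, 0.7]
grip_width: 0.5
```

Request:
{"name": "servo_tool", "arguments": {"moves": [[[-0.012,0.011,0.003],[0,0,9.5],0.5],[[-0.01,0.013,0.003],[0,0,9.6],0.5],[[-0.008,0.015,0.003],[0,0,9.5],0.5],[[-0.005,0.015,0.003],[0,0,9.6],0.5],[[-0.003,0.016,0.003],[0,0,9.5],0.5]]}}

```text
clock: 18.2
position: [0.5804, 0.1727, 0.3763]
ee_rot: [-2.178, -2.256, 0.016]
force: [0.4, 0.1, 0.1]
grip_width: 0.5
```

Request:
{"name": "servo_tool", "arguments": {"moves": [[[0,0,0],[0,0,0],0.5],[[0,0,0],[0,0,0],0.5]]}}

```text
clock: 18.45
position: [0.5798, 0.1727, 0.3778]
ee_rot: [-2.168, -2.266, 0.014]
force: [0.1, 1.0, -0.1]
grip_width: 0.499
```

```bash
python3 - <<'E'
from ang import *
p,R=state(); print(R.as_matrix())
plan([([.5828,.1733,.3145],down(92.3),3)],.5,p,R)
E
```

```text
t18.45 pos [0.5798 0.1727 0.3778] F [ 0.0552  0.9531 -0.0678] w0.499 q [ 0.2053  0.1424  1.2191 -0.0009  1.7903  0.1609]
[[-0.0442  0.999  -0.0098]
 [ 0.999   0.0442 -0.003 ]
 [-0.0025 -0.0099 -0.9999]]
[[[0.0,0.001,0.021],[-0.2,0.0,0.1],0.5],[[0.0,0.001,0.021],[-0.2,0.1,0.1],0.5],[[0.001,0.001,0.021],[-0.2,0.0,0.0],0.5]]
end [0.5824 0.1737 0.3147]
```

Request:
{"name": "servo_tool", "arguments": {"moves": [[[0,0.001,0.021],[-0.2,0,0.1],0.5],[[0,0.001,0.021],[-0.2,0.1,0.1],0.5],[[0,0.001,0.021],[-0.2,0,0],0.5],[[0,0,0],[0,0,0],0.5],[[0,0,0],[0,0,0],1]], "grip_force": 18}}

```text
clock: 19.08
position: [0.5831, 0.1728, 0.3169]
ee_rot: [2.177, 2.262, 0.004]
force: [-0.0, 0.1, -0.6]
grip_width: 0.432
```

Request:
{"name": "servo_tool", "arguments": {"moves": [[[0,0,0],[0,0,0],1],[[0,0,0],[0,0,0],1],[[0,0,0],[0,0,0],1],[[0,0,0],[0,0,0],1],[[0,0,0],[0,0,0],1]]}}

```text
clock: 19.7
position: [0.5832, 0.1727, 0.3162]
ee_rot: [2.178, 2.26, 0.003]
force: [-1.9, -0.3, 4.1]
grip_width: 0.145
```

```bash
python3 - <<'E'
from ang import *
p,R=state(); lidang("s10")
off=p-bar(1.25); print(off)
plan([(bar(t)+off,None,1) for t in [1.3,1.36,1.42,1.48,1.53,1.57,1.6,1.625,1.64]],1.0,p,R)
E
```

```text
t19.70 pos [0.5832 0.1727 0.3162] F [-1.9497 -0.2709  4.1459] w0.145 q [ 0.2041  0.1315  1.3416 -0.0009  1.6658  0.1671]
s10 lid pts 133 pct ang [1.2547 1.2565 1.2578 1.2598 1.2645]
 line angle 1.2495682663718461 133
[ 0.0019 -0.0004 -0.0002]
[[[0.0,0.011,-0.003],[0.0,0.0,0.0],1.0],[[0.0,0.013,-0.003],[0.0,0.0,0.0],1.0],[[0.0,0.013,-0.002],[0.0,0.0,0.0],1.0],[[0.0,0.014,-0.002],[0.0,0.0,0.0],1.0],[[0.0,0.011,-0.0],[0.0,0.0,0.0],1.0]]
[[[0.0,0.009,-0.0],[0.0,0.0,0.0],1.0],[[0.0,0.007,-0.0],[0.0,0.0,0.0],1.0],[[0.0,0.005,0.0],[0.0,0.0,0.0],1.0],[[0.0,0.004,0.0],[0.0,0.0,0.0],1.0]]
end [0.6702 0.1759 0.3265]
```

Request:
{"name": "servo_tool", "arguments": {"moves": [[[0,0.011,-0.003],[0,0,0],1.0],[[0,0.013,-0.003],[0,0,0],1.0],[[0,0.013,-0.002],[0,0,0],1.0],[[0,0.014,-0.002],[0,0,0],1.0],[[0,0.011,0],[0,0,0],1.0]]}}

```text
clock: 20.38
position: [0.6459, 0.175, 0.3258]
ee_rot: [2.179, 2.261, 0.002]
force: [-0.4, 1.0, 2.4]
grip_width: 0.14
```

Request:
{"name": "servo_tool", "arguments": {"moves": [[[0,0.009,0],[0,0,0],1.0],[[0,0.007,0],[0,0,0],1.0],[[0,0.005,0],[0,0,0],1.0],[[0,0.003,0],[0,0,0],1.0],[[0,0,0],[0,0,0],1.0]]}}

```text
clock: 21.0
position: [0.669, 0.1758, 0.3252]
ee_rot: [2.179, 2.261, 0.001]
force: [-1.0, -0.2, -2.8]
grip_width: 0.147
```

```bash
python3 - <<'E'
from ang import *
p,R=state(); lidang("s11"); lidang("c11","scene")
v=V("s11"); cv2.imwrite("pics/s11c.png",cv2.resize(v.im[80:260,250:450],None,fx=3.3,fy=3.3))
E
```

```text
t21.00 pos [0.669  0.1758 0.3252] F [-1.0289 -0.2284 -2.7737] w0.147 q [ 0.1834  0.3689  1.0492 -0.0009  1.7223  0.1464]
s11 lid pts 1177 pct ang [1.6265 1.6355 1.642  1.6479 1.66  ]
 line angle 1.6359345597753867 1174
c11 lid pts 1399 pct ang [1.6878 1.696  1.7073 1.7262 1.7648]
 line angle 1.638669992943683 1399
```

View pics/s11c.png

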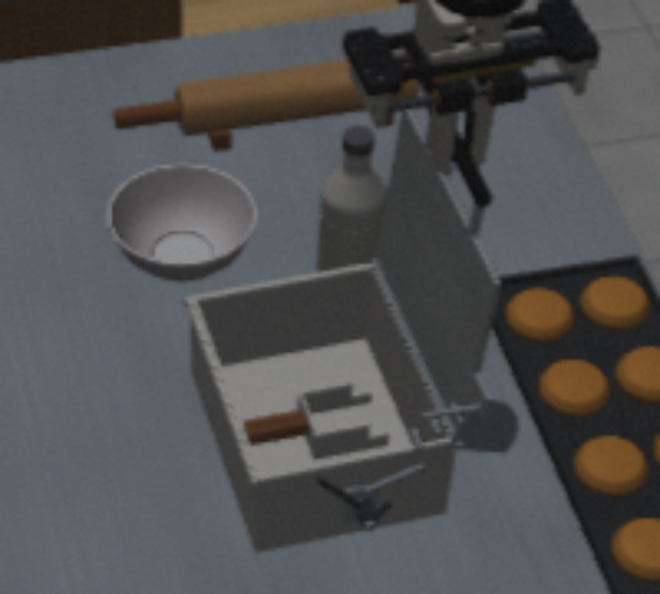

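The lid is at 1.637 in both views and the pawl is visibly thrown over. Next is a controlled lowering along the arc.

```bash
python3 - <<'E'
from ang import *
p,R=state()
off=np.array([.0015,-.0005,-.001])
ths=[1.58,1.51,1.43,1.35,1.27,1.19,1.11,1.03,.95,.87,.79,.71,.63,.55,.49,.43,.37,.32,.27,.23,.19,.15,.12,.09,.06,.04,.02,.005,0]
plan([(bar(t)+off,None,1) for t in ths],1.0,p,R)
print(bar(0)+off,bar(.55)+off)
E
```

```text
t21.10 pos [0.6688 0.1758 0.3252] F [-0.9656 -0.6081 -4.6302] w0.146 q [ 0.1834  0.3684  1.0497 -0.001   1.7223  0.1464]
[[[0.0,-0.013,-0.001],[0.0,0.0,0.0],1.0],[[0.0,-0.016,0.0],[0.0,0.0,0.0],1.0],[[0.0,-0.018,0.002],[0.0,0.0,0.0],1.0],[[0.0,-0.017,0.003],[0.0,0.0,0.0],1.0],[[0,-0.018,0.004],[0.0,0.0,0.0],1.0]]
[[[0,-0.017,0.006],[0.0,0.0,0.0],1.0],[[0,-0.016,0.007],[0.0,0.0,0.0],1.0],[[0,-0.016,0.009],[0.0,0.0,0.0],1.0],[[0,-0.015,0.009],[0.0,0.0,0.0],1.0],[[0,-0.015,0.011],[0.0,0.0,0.0],1.0]]
[[[0,-0.013,0.012],[0.0,0.0,0.0],1.0],[[0,-0.013,0.013],[0.0,0.0,0.0],1.0],[[0,-0.011,0.014],[0.0,0.0,0.0],1.0],[[0,-0.01,0.015],[0.0,0.0,0.0],1.0],[[0,-0.007,0.011],[0.0,0.0,0.0],1.0]]
[[[0,-0.006,0.012],[0.0,0.0,0.0],1.0],[[0,-0.006,0.013],[0.0,0.0,0.0],1.0],[[0,-0.004,0.01],[0.0,0.0,0.0],1.0],[[0,-0.003,0.011],[0.0,0.0,0.0],1.0],[[0,-0.003,0.009],[0.0,0.0,0.0],1.0]]
[[[0,-0.002,0.009],[0.0,0.0,0.0],1.0],[[0,-0.001,0.008],[0.0,0.0,0.0],1.0],[[0,-0.001,0.007],[0.0,0.0,0.0],1.0],[[0,-0.001,0.007],[0.0,0.0,0.0],1.0],[[0,-0.001,0.006],[0.0,0.0,0.0],1.0]]
[[[0,0.0,0.005],[0.0,0.0,0.0],1.0],[[0,0,0.004],[0.0,0.0,0.0],1.0],[[0,0,0.004],[0.0,0.0,0.0],1.0],[[0,0,0.001],[0.0,0.0,0.0],1.0]]
end [0.4263 0.1667 0.1039]
[0.4261 0.1663 0.104 ] [0.4608 0.1677 0.2212]
```

Request:
{"name": "servo_tool", "arguments": {"moves": [[[0,-0.013,-0.001],[0,0,0],1.0],[[0,-0.016,0],[0,0,0],1.0],[[0,-0.018,0.002],[0,0,0],1.0],[[0,-0.017,0.003],[0,0,0],1.0],[[0,-0.018,0.004],[0,0,0],1.0]]}}

```text
clock: 21.72
position: [0.5872, 0.1727, 0.3187]
ee_rot: [2.178, 2.259, 0.005]
force: [2.5, -1.0, -1.5]
grip_width: 0.14
```

Request:
{"name": "servo_tool", "arguments": {"moves": [[[0,-0.017,0.006],[0,0,0],1.0],[[0,-0.016,0.007],[0,0,0],1.0],[[0,-0.016,0.009],[0,0,0],1.0],[[0,-0.015,0.009],[0,0,0],1.0],[[0,-0.015,0.011],[0,0,0],1.0]]}}

```text
clock: 22.35
position: [0.5083, 0.1701, 0.2764]
ee_rot: [2.178, 2.26, 0.006]
force: [1.4, 0.4, -1.1]
grip_width: 0.145
```

```bash
python3 - <<'E'
from ang import *
p,R=state(); lidang("s12"); print(bar(.87)); lidang("c12","scene")
v=V("s12"); cv2.imwrite("pics/s12c.png",cv2.resize(v.im[80:260,250:450],None,fx=3.3,fy=3.3))
E
```

```text
t22.35 pos [0.5083 0.1701 0.2764] F [ 1.357   0.3754 -1.0958] w0.145 q [ 0.2278 -0.0618  1.6111 -0.0008  1.5873  0.1908]
s12 lid pts 821 pct ang [0.9105 0.9213 0.9322 0.9488 0.9794]
 line angle 0.8687438783343638 821
[0.5067 0.1701 0.2759]
c12 lid pts 6682 pct ang [0.899  0.9123 0.9255 0.9463 0.9852]
 line angle 0.8546207320730582 6558
```

View pics/s12c.png

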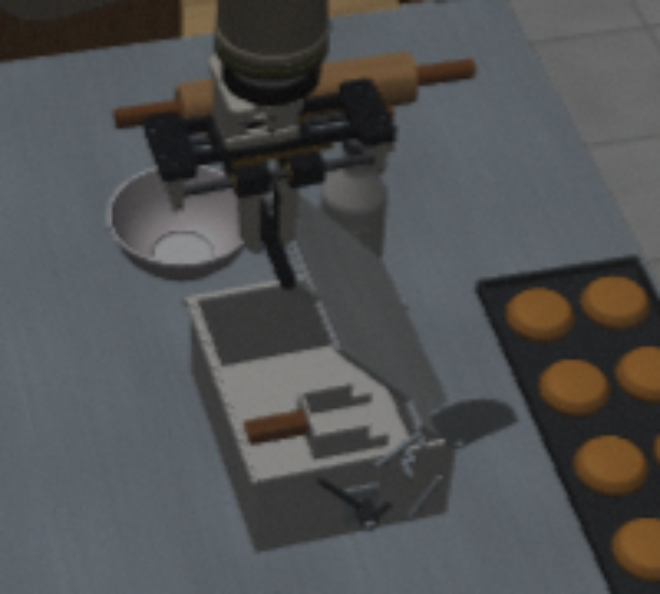

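The lid is at about 0.87, the pawl is off, and the bar is held. Continuing down.

Request:
{"name": "servo_tool", "arguments": {"moves": [[[0,-0.013,0.012],[0,0,0],1.0],[[0,-0.013,0.013],[0,0,0],1.0],[[0,-0.011,0.014],[0,0,0],1.0],[[0,-0.01,0.015],[0,0,0],1.0],[[0,-0.007,0.011],[0,0,0],1.0]]}}

```text
clock: 23.08
position: [0.4546, 0.1681, 0.2105]
ee_rot: [2.178, 2.26, 0.004]
force: [0.8, 1.0, -2.1]
grip_width: 0.143
```

Request:
{"name": "servo_tool", "arguments": {"moves": [[[0,-0.006,0.012],[0,0,0],1.0],[[0,-0.006,0.013],[0,0,0],1.0],[[0,-0.004,0.01],[0,0,0],1.0],[[0,-0.003,0.011],[0,0,0],1.0],[[0,-0.003,0.009],[0,0,0],1.0]]}}

```text
clock: 23.7
position: [0.4329, 0.1672, 0.1548]
ee_rot: [2.178, 2.26, 0.003]
force: [3.5, 4.3, -2.7]
grip_width: 0.143
```

```bash
python3 - <<'E'
from ang import *
p,R=state(); print(bar(.23)); lidang("s13"); lidang("c13","scene")
E
```

```text
t23.70 pos [0.4329 0.1672 0.1548] F [ 3.543   4.3435 -2.6627] w0.143 q [ 0.2587 -0.1955  1.9562 -0.001   1.3779  0.222 ]
[0.4312 0.167  0.1562]
s13 lid pts 1709 pct ang [0.2556 0.2734 0.2864 0.3083 0.3527]
 line angle 0.21218928161404743 1503
c13 lid pts 5575 pct ang [0.2512 0.2642 0.2758 0.2911 0.3238]
 line angle 0.2124283283176668 5355
```

Request:
{"name": "servo_tool", "arguments": {"moves": [[[0,-0.002,0.009],[0,0,0],1.0],[[0,-0.001,0.008],[0,0,0],1.0],[[0,-0.001,0.007],[0,0,0],1.0],[[0,-0.001,0.007],[0,0,0],1.0],[[0,-0.001,0.006],[0,0,0],1.0]]}}

```text
clock: 24.42
position: [0.4271, 0.1668, 0.118]
ee_rot: [2.178, 2.26, 0.003]
force: [2.2, 3.6, -1.7]
grip_width: 0.146
```

Request:
{"name": "servo_tool", "arguments": {"moves": [[[0,0,0.005],[0,0,0],1.0],[[0,0,0.004],[0,0,0],1.0],[[0,0,0.003],[0,0,0],1.0],[[0,0,0.001],[0,0,0],1.0],[[0,0,0],[0,0,0],1.0]]}}

```text
clock: 25.05
position: [0.4265, 0.1668, 0.1053]
ee_rot: [2.179, 2.261, 0.001]
force: [-1.9, 3.5, -1.5]
grip_width: 0.145
```

```bash
python3 - <<'E'
from ang import *
def shut(tag,cam):
    grab(cam,tag); v=V(tag); a=np.radians(YAW); ex=np.array([np.cos(a),np.sin(a),0]); ey=np.array([-ex[1],ex[0],0])
    X=v.P-np.array([H[0],H[1],0]); xb=X@ex; yb=X@ey; z=v.P[...,2]
    m=(abs(yb)<.1)&(xb<-.02)&(xb>-.17)&(z<.13)&(z>.08); A=np.stack([-xb[m],np.ones(m.sum())],1)
    for _ in range(4):
        c=np.linalg.lstsq(A,z[m],rcond=None)[0]; e=abs(-xb*c[0]+c[1]-z); m&=e<.004; A=np.stack([-xb[m],np.ones(m.sum())],1)
    print(tag,"slope",c,m.sum())
p,R=state(); print(bar(0)); shut("s14","side"); shut("c14","scene")
v=V("s14"); cv2.imwrite("pics/s14c.png",cv2.resize(v.im[80:260,250:450],None,fx=3.3,fy=3.3))
E
```

```text
t25.05 pos [0.4265 0.1668 0.1053] F [-1.8943  3.4676 -1.4528] w0.145 q [ 0.2615 -0.1586  2.0185 -0.001   1.2802  0.2248]
[0.4246 0.1668 0.105 ]
s14 slope [0.0012 0.1088] 1788
c14 slope [-0.001  0.108] 5981
```

View pics/s14c.png

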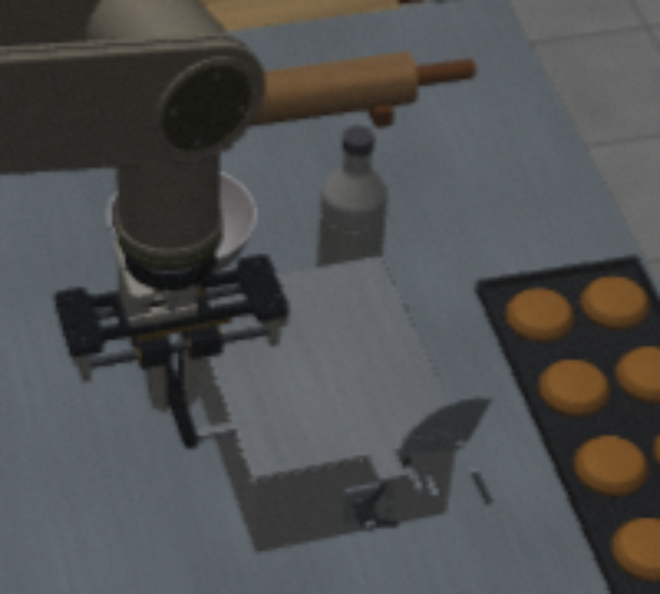

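The lid is level (slope about 0.001 rad) and the pawl is back. I'll open the fingers only a little, because the lid edge is 40 mm behind the bar, and lift straight up.

Request:
{"name": "servo_tool", "arguments": {"moves": [[[0,0,0],[0,0,0],0.75],[[0,0,0],[0,0,0],0.75],[[0,0,0],[0,0,0],0.75],[[0,0,-0.01],[0,0,0],0.75],[[0,0,-0.02],[0,0,0],0.75]]}}

```text
clock: 25.78
position: [0.4261, 0.1665, 0.1355]
ee_rot: [2.179, 2.261, -0.0]
force: [0.8, 0.2, 0.3]
grip_width: 0.249
```

Request:
{"name": "servo_tool", "arguments": {"moves": [[[0,0,-0.05],[0,0,0],0.75],[[0,0,-0.05],[0,0,0],0.75],[[0,0,-0.05],[0,0,0],0.75],[[0,0,0],[0,0,0],0.75],[[0,0,0],[0,0,0],0.75]]}}

```text
clock: 26.4
position: [0.4263, 0.1668, 0.2855]
ee_rot: [2.178, 2.26, 0.003]
force: [0.4, -0.2, -0.2]
grip_width: 0.25
```

```bash
python3 - <<'E'
from ang import *
def shut(tag,cam):
    grab(cam,tag); v=V(tag); a=np.radians(YAW); ex=np.array([np.cos(a),np.sin(a),0]); ey=np.array([-ex[1],ex[0],0])
    X=v.P-np.array([H[0],H[1],0]); xb=X@ex; yb=X@ey; z=v.P[...,2]
    m=(abs(yb)<.1)&(xb<-.02)&(xb>-.17)&(z<.13)&(z>.08); A=np.stack([-xb[m],np.ones(m.sum())],1)
    for _ in range(4):
        c=np.linalg.lstsq(A,z[m],rcond=None)[0]; e=abs(-xb*c[0]+c[1]-z); m&=e<.004; A=np.stack([-xb[m],np.ones(m.sum())],1)
    print(tag,"slope",c,m.sum())
p,R=state(); shut("s15","side"); shut("c15","scene")
E
```

```text
t26.40 pos [0.4263 0.1668 0.2855] F [ 0.4008 -0.1764 -0.1748] w0.250 q [ 0.2618 -0.2803  1.7885 -0.0011  1.6308  0.2249]
s15 slope [-0.001   0.1091] 2038
c15 slope [-0.0006  0.1079] 6009
```

View pics/c15.png

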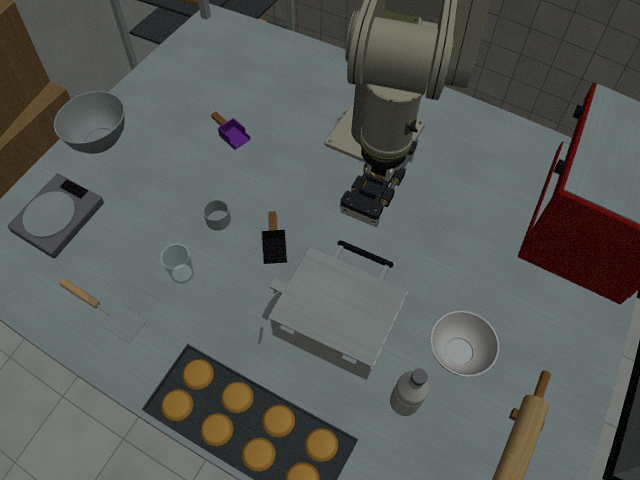

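The lid is shut, the robot is clear, and the bystanders are at the same pixels as at the start: cutter (217,214), tumbler (176,262), bowl (464,343), bottle (411,390). Handing in.

```bash
python3 -c "
from plant import manip; print(manip.job_done())"
```

```text
the job is handed in; nothing more can be done
None
```

The job is done and handed in at about 26.5 s of the 72 s allowed; no verdict was reported.

- **Top notch:** I raised the lid by its bar from the 0.82 notch to 1.36 and let it settle. It rested at 1.25 with the gripper off it.
- **Scoop:** I dropped the white scoop into the bin. The side view showed it lying flat on the floor inside the walls, with the lid still at 1.25. My first grip on the handle had slipped to the fingertips, so I set the scoop back on the same spot and regripped it before carrying.
- **Closing:** I lifted the lid to 1.64, which threw the pawl over. I then lowered it along its arc at under about 0.7 rad/s, holding the bar all the way until it was shut.

**Last checks:** The lid is level within about 0.001 rad in both cameras, and the pawl is set again. The gripper is empty, 18 cm above the bar, with no contact force. The bystanders and look-alike scoops appear where they started. With the lid shut I could not see the scoop, so its resting place was last confirmed visually during lowering, with the lid at about 0.87. No final check failed.

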